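Fetch the vice from behind the bottles on the sloped tray

TASK

Set the blue and the yellow bottle standing at the front of the sloped steel tray aside on the plywood board, then bring the small green vice from behind them and set it down gently in the middle of the black rubber mat, lengthwise on it. After that put each bottle back where it stood, resting against the tray's front lip. Keep everything upright and leave the bowl, the scoop and the dipstick alone.

Things in the scene. Friction and masses are not known exactly. Their poses are not given: they have to be found in the camera images.
- tray: Fixed steel tray, 205 mm deep, 280 wide, back propped on a batten: its floor slopes 10 deg (0.175 rad) down to the robot. Origin on the floor, middle of the foot of the front lip; x up the slope, y along the lip to the left, z square to the floor. Lip 32 mm above the floor, other rims 12. Floor slippery (friction about 0.1): a bottle let go on it slides down to the lip.
- blue_bottle: Blue plastic bottle, white twist cap, loose, about 0.32 kg, 150 mm tall. Round body 64 mm across up to 92 mm, then a shoulder; cap 40 mm across, 28 mm tall, top at 150 mm. Origin at the centre of the underside, z to the cap. Starts square on the tray floor (leaning 10 deg with it) against the lip, left or right place, these 88 mm apart.
- yellow_bottle: Yellow plastic bottle, black twist cap and label, loose, about 0.26 kg, 125 mm tall. Round body 64 mm across up to 68 mm, then a shoulder; cap 40 mm across, 28 mm tall, top at 125 mm. Origin and start as the blue bottle, in the other place.
- vice: Small green drill-press vice, loose, 0.6 kg, on rubber feet that do not slip, lying across the tray close behind the bottles. Origin at the centre of its underside, x along bed and screw to the T-handle. Bed 124 x 54 mm, 15 high; fixed jaw at x = -50 mm and moving jaw (26 mm long, centre x = 2 mm: grip it here across y) both 54 wide, 45 high. Screw 30 mm up, cross handle 50 mm long at x = 88 mm.
- board: Fixed flat plywood board lying on the bench, 220 x 140 mm, 9 mm thick, where the bottles wait. Origin at the centre of its underside, x along its length, z up.
- mat: Fixed flat ribbed black rubber mat lying on the bench, 180 x 110 mm, 6 mm thick, where the vice goes (either way round). Origin at the centre of its underside, x along its length, z up.
- bowl: White ceramic bowl, 124 mm across the rim, 52 mm high, loose, to be left alone. Origin at the centre of its underside.
- scoop: Orange plastic scoop, 200 mm long, 56 mm wide, 42 mm high, loose, to be left alone. Origin at the back of its blade on the underside, x along it away from the handle.
- dipstick: Stainless steel dipstick with a ring handle, 265 mm long, 28 mm wide at the ring, 12 mm high, loose, lying on the bench, to be left alone. Origin near its middle on the underside, x along it away from the ring.
There are look-alikes about, which are no part of the job. What is shaped like the vice but red is not meant.

How it is judged (in metres and radians):
On the way, in this order (a step that is already met when the one before it is completed fails the run):
1. both bottles stand upright on the plywood board, let go (x of blue_bottle in the frame of board between -0.1 and 0.1 m and y of blue_bottle in the frame of board between -0.062 and 0.062 m and z of blue_bottle in the frame of board between 0.005 and 0.014 m and angle between each of blue_bottle, yellow_bottle's own z axis and vertical below 0.08 rad and contact force between each of blue_bottle, yellow_bottle and the fingers below 0.1 N and linear speed of each of blue_bottle, yellow_bottle below 0.03 m/s and angular speed of each of blue_bottle, yellow_bottle below 0.3 rad/s and x of yellow_bottle in the frame of board between -0.1 and 0.1 m and y of yellow_bottle in the frame of board between -0.062 and 0.062 m and z of yellow_bottle in the frame of board between 0.005 and 0.014 m), for 0.2 s.
2. the vice stands on its feet on the rubber mat, centred and lengthwise, let go, while both bottles still wait on the board (all of step 1 and horizontal distance between vice and mat below 0.015 m and angle between the x axis of vice and the x axis of mat, either way round below 0.14 rad and z of vice in the frame of mat between 0.003 and 0.011 m and angle between vice's own z axis and vertical below 0.06 rad and contact force between vice and the fingers below 0.1 N and linear speed of vice below 0.03 m/s and angular speed of vice below 0.3 rad/s), for 0.2 s.
At the end, for the whole second after the job is handed in: Vice upright on the mat, its origin within 15 mm of the mat's middle and its length within 0.14 rad of the mat's; each bottle within 15 mm of its starting point, standing square on the tray floor (0.08 rad); all let go and at rest (horizontal distance between vice and mat below 0.015 m and angle between the x axis of vice and the x axis of mat, either way round below 0.14 rad and z of vice in the frame of mat between 0.003 and 0.011 m and angle between vice's own z axis and vertical below 0.06 rad and contact force between each of vice, blue_bottle, yellow_bottle and the fingers below 0.1 N and linear speed of each of vice, blue_bottle, yellow_bottle below 0.03 m/s and angular speed of each of vice, blue_bottle, yellow_bottle below 0.3 rad/s and distance of each of blue_bottle, yellow_bottle from where it was at the start of the episode below 0.015 m and angle between the z axis of each of blue_bottle, yellow_bottle and the z axis of tray, either way round below 0.08 rad); the robot touches nothing.
It fails at once if a bottle is knocked over or laid down (more than 0.7 rad from upright) (angle between any of blue_bottle, yellow_bottle's own z axis and vertical above 0.7 rad).
It fails at once if the vice is tipped over (more than 0.7 rad from upright) (angle between vice's own z axis and vertical above 0.7 rad).
It fails at once if the vice is dropped or pressed hard onto the mat (over 90 N) (contact force between vice and mat above 90 N).
It fails at once if the bowl, the scoop or the dipstick is moved by more than 25 mm (distance of any of bowl, scoop, dipstick from where it was at the start of the episode above 0.025 m).
It also fails if it takes over 112 s, if anything falls off the work surface, if the arm or the gripper's body presses on something with over 40 N, if the wrist force passes 120 N, or if a joint passes its speed limit or range.

ROBOT

A 6-joint arm with a two-finger parallel gripper is mounted at the origin on the work surface. World frame = base frame: x ahead of the robot, y to its left, z up, the work surface at z = 0. Lengths are in mm, angles in rad, forces in N, time in s.
With the tool pointing down it reaches from about 400 to 825 mm from the base axis. Payload 7 kg.
Tool frame: the origin (TCP) lies at the very end of the fingers, on their centre line; the grasp point (between the pads) lies 19 mm behind it; z points along the fingers, y is the line along which they close (so a half turn about z gives the same grasp; the last joint's range is limited). The gripper opens to 88 mm and grips with 3 to 60 N. Pads are 19 mm wide; open, the fingers measure 130 mm over their backs; the gripper's body (78 mm by 193 mm) begins 47 mm behind the grasp point.
Start: joints at [1.408, 0.359, 0.012, 0, -1.224, -0.288], TCP at [294.093, 607.54, 226.561] pointing down, gripper open.
Joint ranges: [-3.07, 3.07], [-1.43, 2.12], [-1.02, 1.25], [-3.03, 1.67], [-3.05, -0], [-3.03, 3.03]. Speed limits (rad/s): [2.39, 2.39, 3.01, 3.14, 3.14, 3.14].

INTERFACE

Orientations are given as a unit quaternion [x, y, z, w].
In Python, from plant import bot gives the robot as it stands. Calls block until the motion is done:
- bot.move_ptp(position, orientation): joint-space move of the TCP to a pose.
- bot.line_to(position, velocity=150, ori=None): straight line of the TCP; ori=None keeps the orientation; velocity is the mean speed in mm/s.
- bot.move_joints(angles): joint-space move.
- bot.move_gripper(opening, force=None): finger opening in mm; force is the grip in N (None keeps the last); returns when the fingers have stopped.
- bot.pause(seconds).
- bot.solve_ik(position, orientation): joint angles nearest the present ones, or None.
- bot.read_state(): the state.
- bot.camera(name): name is "scene" or "top" or "wrist"; returns the picture (384x512x3 uint8, red, green, blue); there is no depth.
- bot.get_calibration(name): a dict with "fx", "fy", "cx", "cy" (pixels), "view" (4x4, takes a point from world to camera coordinates); the wrist camera has in their place "T_tool_cam" (4x4, takes a point from camera to tool coordinates, whose origin is the TCP and whose axes are the flange's). Camera axes: x right, y up, looking along -z (the intrinsics and any distortion apply to the point x, -y, -z); pixel columns grow to the right and rows downward; lengths in mm; the calibration is good to about 2 mm. A picture is of the moment at which its call begins: read the wrist's pose just before it. get_calibration takes no time and is no camera call.
A pose or a line that the arm cannot do raises bot.Unreachable and nothing moves.
- bot.close_job(): hands the job in; it is judged then, once.
The state is a dict: "t": time; "joint_pos": joint angles; "qvel": joint speeds; "tau": joint torques, N m; "tcp_pos": TCP position; "eef_rot": TCP orientation; "contact_force": force on the tool from outside, world axes, zero at the start; "moment": the same for the moment, N m; "width": finger opening in mm; "finger_force": force on a finger pad.
Only numpy, scipy, OpenCV 4.12 (cv2) and the standard library are available. Lean on these libraries where they do the work, as an engineer would, in place of code of your own. Each camera call takes 0.05 s, during which the arm holds its last target. There are 200 camera calls.

## Working session

There is one attempt and no reset: what is moved stays moved. The work goes in short steps, each a Python script; the robot and the scene stay as the last script left them, time stands still between calls to the robot, and variables do not carry over. Pictures are saved under pics/ and viewed, at most 14 in all, crops included, and the job is handed in when it is done.

```bash
ls; mkdir -p pics; python3 - <<'E'
from plant import bot
import cv2,numpy as np
np.set_printoptions(precision=3,suppress=True)
for n in("scene","top"):
    im=bot.camera(n); cv2.imwrite(f"pics/{n}0.png",im[:,:,::-1]); print(bot.get_calibration(n))
print(bot.get_calibration("wrist")); print(bot.read_state())
E
```

```text
pics
{'fx': 377.8039101229237, 'fy': 377.8039101229237, 'cx': 259.08721283664335, 'cy': 186.50026646993282, 'view': array([[   -0.84 ,     0.542,     0.014,   467.253],
       [   -0.412,    -0.655,     0.633,   183.325],
       [    0.352,     0.527,     0.774, -1607.688],
       [    0.   ,     0.   ,     0.   ,     1.   ]])}
{'fx': 417.90256159046675, 'fy': 417.90256159046675, 'cx': 252.47371210117163, 'cy': 192.53727209390132, 'view': array([[    0.019,    -1.   ,     0.006,   -29.871],
       [    0.991,     0.02 ,     0.129,  -567.468],
       [   -0.129,     0.003,     0.992, -1196.483],
       [    0.   ,     0.   ,     0.   ,     1.   ]])}
{'fx': 338.41033225922433, 'fy': 338.41033225922433, 'cx': 255.15409920982648, 'cy': 191.79310700159334, 'T_tool_cam': array([[  -0.   ,    0.955,    0.297,   81.379],
       [   1.   ,    0.   ,    0.   ,    0.985],
       [   0.   ,    0.297,   -0.955, -158.951],
       [   0.   ,    0.   ,    0.   ,    1.   ]])}
{'t': 0.1, 'joint_pos': array([ 1.408,  0.359,  0.011, -0.   , -1.224, -0.288]), 'qvel': array([ 0.   , -0.003,  0.002,  0.001,  0.001,  0.001]), 'tau': array([ -0.002, -58.416,  29.375,   7.016,   0.01 ,  -0.   ]), 'tcp_pos': array([293.931, 607.172, 225.731]), 'eef_rot': array([ 0.975, -0.224, -0.   ,  0.001]), 'contact_force': array([-0.401, -0.459, -0.2  ]), 'moment': array([-0.019,  0.018, -0.06 ]), 'finger_force': 0.0, 'width': 87.33222102739786}
```

View pics/scene0.png

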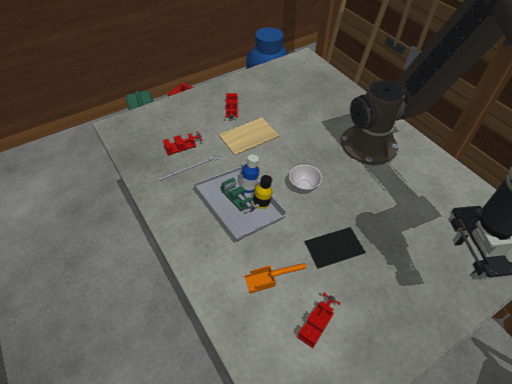

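View pics/top0.png

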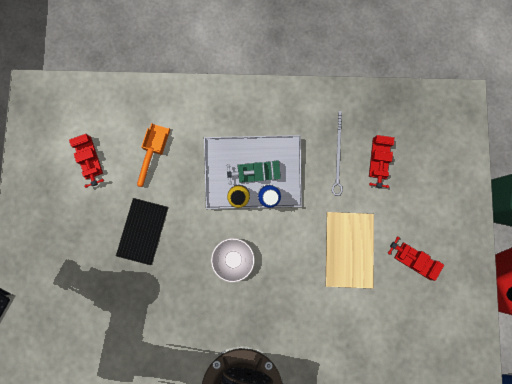

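The scene view shows the tray with blue and yellow bottles and the vice behind them. In the top view: yellow (238,197), blue (270,197), vice (257,172) with its T-handle to the left, mat (142,232), board (350,250) and bowl (233,260).

```bash
cat > h.py <<'E'
from plant import bot
import cv2, numpy as np
from scipy.spatial.transform import Rotation as R
np.set_printoptions(precision=3,suppress=True)
def camT(name):
    """4x4 camera->world and intrinsics"""
    c=bot.get_calibration(name)
    if name!="wrist": return np.linalg.inv(c["view"]),c
    s=bot.read_state(); T=np.eye(4); T[:3,:3]=R.from_quat(s["eef_rot"]).as_matrix(); T[:3,3]=s["tcp_pos"]
    return T@c["T_tool_cam"],c
def ray(Tc,px):
    T,c=Tc; d=np.array([(px[0]-c["cx"])/c["fx"],-(px[1]-c["cy"])/c["fy"],-1.])
    return T[:3,3],T[:3,:3]@d
def on_plane(Tc,px,p0,n=(0,0,1)):
    o,d=ray(Tc,px); n=np.array(n,float); return o+d*(np.dot(np.array(p0)-o,n)/np.dot(d,n))
def snap(name,fn=None):
    Tc=camT(name); im=bot.camera(name)
    if fn: cv2.imwrite("pics/"+fn,im[:,:,::-1])
    return Tc,im
def blob(im,lo,hi,roi=None):
    """largest contour in HSV range; roi=(x0,y0,x1,y1)"""
    m=cv2.inRange(cv2.cvtColor(im,cv2.COLOR_RGB2HSV),np.array(lo),np.array(hi))
    if roi: k=np.zeros_like(m); k[roi[1]:roi[3],roi[0]:roi[2]]=1; m*=k
    cs=cv2.findContours(m,cv2.RETR_EXTERNAL,cv2.CHAIN_APPROX_NONE)[0]
    return max(cs,key=cv2.contourArea)[:,0,:].astype(np.float32)
def rect(Tc,cnt,z):
    """min-area rectangle of a contour cast on height z: centre, (long,short), yaw of the long side"""
    p=np.array([on_plane(Tc,q,(0,0,z))[:2] for q in cnt],np.float32)
    (c,(w,h),a)=cv2.minAreaRect(p)
    if w<h: w,h,a=h,w,a+90
    return np.array(c),(w,h),(np.radians(a)+np.pi/2)%np.pi-np.pi/2
def quat(yaw,tilt=0):
    """tool down, its x at yaw (world), then tipped by tilt about world y (tool z leaning to +x for tilt>0)"""
    return (R.from_euler('y',-tilt)*R.from_euler('z',yaw)*R.from_euler('x',np.pi)).as_quat()
E
python3 - <<'E'
from h import *
Tc,im=snap("top")
hsv=cv2.cvtColor(im,cv2.COLOR_RGB2HSV)
for p in[(142,232),(350,250),(257,172),(238,197),(255,150)]: print(p,hsv[p[1],p[0]])
print("board",rect(Tc,blob(im,(12,60,120),(30,255,255),(310,200,385,300)),9))
print("mat",rect(Tc,blob(im,(0,0,0),(180,255,45),(110,190,175,270)),6))
for n,z,px in(("yel",120,(238,197)),("blue",145,(269.5,197)),):print(n,on_plane(Tc,px,(0,0,z)))
g=blob(im,(60,60,20),(95,255,200),(215,150,300,190));print("vice",rect(Tc,g,45))
for p in((206,137),(300,136),(303,207),(206,208)):print("tray",on_plane(Tc,p,(0,0,35)),on_plane(Tc,p,(0,0,50)))
print(quat(0), R.from_quat(quat(0,.175)).as_matrix())
E
```

```text
(142, 232) [90 11 23]
(350, 250) [ 22  88 235]
(257, 172) [ 77 130  96]
(238, 197) [120  18  28]
(255, 150) [120  13 193]
board (array([ 407.232, -309.731]), (220.3013916015625, 141.2502899169922), np.float64(-0.02047957562465541))
mat (array([449.609, 309.101]), (176.82406616210938, 108.19290924072266), np.float64(-0.23343539060926055))
yel [543.981  20.964 120.   ]
blue [542.694 -64.425 145.   ]
vice (array([628.04 , -11.028]), (71.3896255493164, 54.50862503051758), np.float64(-1.4564782228562114))
tray [733.683 124.045  35.   ] [729.706 122.345  50.   ]
tray [ 742.61  -158.581   35.   ] [ 738.524 -156.82    50.   ]
tray [ 528.197 -168.373   35.   ] [ 526.737 -166.492   50.   ]
tray [519.638 116.888  35.   ] [518.282 115.275  50.   ]
[1. 0. 0. 0.] [[ 0.985 -0.     0.174]
 [-0.    -1.    -0.   ]
 [ 0.174  0.    -0.985]]
```

```bash
python3 - <<'E'
from h import *
bot.move_ptp([540,-22,330],quat(0.03))
s=bot.read_state();print(s["t"],s["joint_pos"])
Tc,im=snap("wrist","w1.png")
E
```

```text
2.575 [ 0.323  0.085 -0.112 -0.    -1.375  1.278]
```

View pics/w1.png

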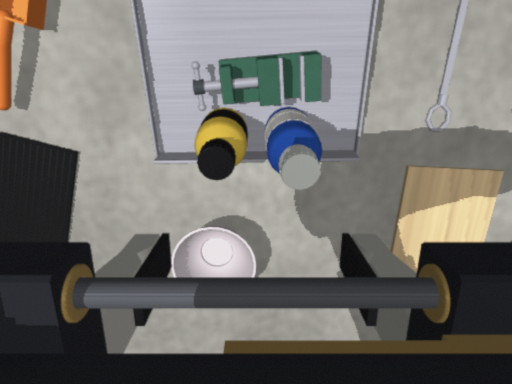

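The wrist view shows the yellow cap at (217,158), the blue cap at (299,167), lip ends at (157,158) and (357,157), and the vice handle at (197,85). I'll triangulate these with the top view.

```bash
cat >> h.py <<'E'
def tri(*obs):
    A=np.zeros((3,3));b=np.zeros(3);rs=[ray(*o) for o in obs]
    for o,d in rs: P=np.eye(3)-np.outer(d,d)/(d@d); A+=P; b+=P@o
    x=np.linalg.solve(A,b); return x,max(np.linalg.norm(np.cross(x-o,d))/np.linalg.norm(d) for o,d in rs)
E
python3 - <<'E'
from h import *
def cen(c): return np.round(np.array(cv2.minEnclosingCircle(c)[0]),1), round(cv2.minEnclosingCircle(c)[1],1)
W,w=snap("wrist");T,t=snap("top");S,sc=snap("scene")
cv2.imwrite("pics/z.png",np.hstack([cv2.resize(t[120:220,190:320][:,:,::-1],None,fx=3,fy=3,interpolation=2),cv2.resize(sc[145:245,190:290][:,:,::-1],None,fx=3,fy=3,interpolation=2)]))
wb=cen(blob(w,(0,0,105),(180,60,200),(278,146,322,190)));wy=cen(blob(w,(0,0,0),(180,255,40),(195,135,240,182)))
tb=cen(blob(t,(0,0,150),(180,50,255),(258,186,282,208)));ty=cen(blob(t,(0,0,0),(180,255,50),(226,186,250,208)))
print(wb,wy,tb,ty)
print("blue",tri((W,wb[0]),(T,tb[0])),"yel",tri((W,wy[0]),(T,ty[0])))
for a,b in(((157,158),(206,208)),((357,157),(303,207))):print("lip",tri((W,a),(T,b)))
g=blob(w,(60,60,20),(95,255,200),(185,40,330,115));print("vice",rect(W,g,70),rect(T,blob(t,(60,60,20),(95,255,200),(215,150,300,190)),70))
E
```

```text
(array([299.5, 171.8]), 27.5) (array([216.5, 158.6]), 19.9) (array([269.6, 199.5]), 6.6) (array([237.5, 193. ]), 13.5)
blue (array([536.573, -66.852, 144.433]), np.float64(2.111021881327708)) yel (array([550.452,  19.316, 151.536]), np.float64(2.306228089916277))
lip (array([520.53 , 117.582,  16.582]), np.float64(1.4857396878424214))
lip (array([ 529.655, -170.013,   10.992]), np.float64(1.6075171709026246))Traceback (most recent call last):
  File "<stdin>", line 10, in <module>
  File "h.py", line 25, in blob
    return max(cs,key=cv2.contourArea)[:,0,:].astype(np.float32)
           ~~~^^^^^^^^^^^^^^^^^^^^^^^^
ValueError: max() iterable argument is empty
```

View pics/z.png

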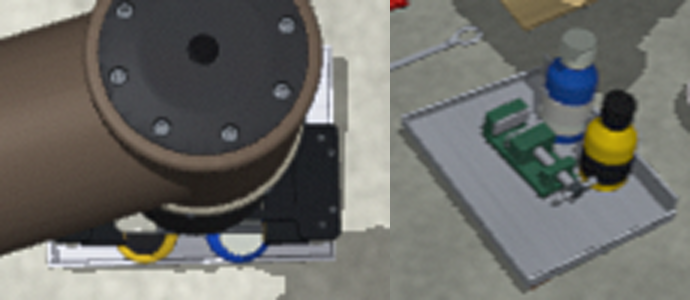

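```bash
python3 - <<'E'
from h import *
W=camT("wrist");T=camT("top");S=camT("scene")
t=cv2.imread("pics/top0.png")[:,:,::-1].copy();w=cv2.imread("pics/w1.png")[:,:,::-1].copy();s=cv2.imread("pics/scene0.png")[:,:,::-1].copy()
def e(c): return [np.round(v,1).tolist() for v in cv2.fitEllipse(c)[:2]]
tb=e(blob(t,(0,0,150),(180,60,255),(261,188,279,206)));ty=e(blob(t,(0,0,0),(180,255,60),(230,188,247,206)))
wb=e(blob(w,(0,0,105),(180,60,200),(278,146,322,190)));wy=e(blob(w,(0,0,0),(180,255,45),(196,136,240,180)))
print(tb,ty,wb,wy)
for n,o in(("blue",((W,(299.5,168)),(T,tb[0]))),("yel",((W,(216.5,159)),(T,ty[0])))): print(n,tri(*o))
print("scene+top",tri((S,(252.7,159.3)),(T,tb[0])),tri((S,(267,177.7)),(T,ty[0])))
T0=T
for nm,C,im,roi in(("top",T,t,(215,150,300,188)),("w",W,w,(215,40,330,115))):
    g=blob(im,(45,60,15),(100,255,255),roi)
    print(nm,cv2.minAreaRect(g)); print(rect(C,g,60),rect(C,g,70))
cv2.imwrite("pics/z2.png",cv2.resize(w[30:200,140:380][:,:,::-1],None,fx=3.3,fy=3.3,interpolation=2))
E
```

```text
[[270.0, 197.0], [14.3, 14.5]] [[237.5, 197.4], [13.3, 13.4]] [[299.3, 170.0], [46.6, 48.1]] [[216.4, 159.0], [35.6, 39.5]]
blue (array([542.326, -66.669, 151.017]), np.float64(1.2165541052760054))
yel (array([542.771,  21.444, 118.777]), np.float64(0.9308858904261406))
scene+top (array([542.623, -65.809, 147.277]), np.float64(0.2258491232894361)) (array([540.812,  22.273, 133.291]), np.float64(0.6163731775200549))
top ((250.2524871826172, 172.02476501464844), (18.20918083190918, 24.179405212402344), 84.2894058227539)
(array([625.335, -11.074]), (70.50811004638672, 53.8355827331543), np.float64(-1.4564781229876709)) (array([623.531, -11.105]), (69.92041778564453, 53.386871337890625), np.float64(-1.4564782395009686))
w ((271.09979248046875, 79.77780151367188), (49.14164352416992, 101.9527816772461), 84.70991516113281)
(array([628.4  , -38.181]), (120.54569244384766, 56.228248596191406), np.float64(-1.4544921538285283)) (array([628.226, -37.765]), (117.73410034179688, 54.916847229003906), np.float64(-1.4544912217221468))
```

View pics/z2.png

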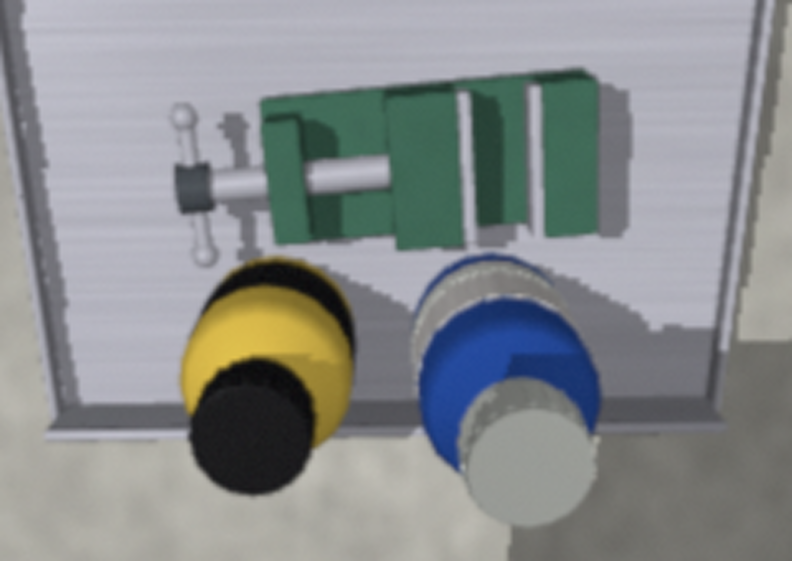

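The enlarged wrist crop shows the vice's moving jaw spanning about (258..282, 57..105) in the full picture. Its x axis points left at a small tilt, and both caps are clear to grip. Next I move the blue bottle.

```bash
cat >> h.py <<'E'
import json
PSI=0.03; TILT=0.1745
Qt=(R.from_euler('z',PSI)*R.from_quat(quat(0,TILT))).as_quat()   # tool square to the tray floor
Qb=quat(-0.02)
def settle_down(zstart,step=1.5,n=14,f=2.0):
    """lower in small steps until the contact force rises by f"""
    bot.pause(.2); s=bot.read_state(); f0=s["contact_force"][2]; p=np.array(s["tcp_pos"]); z=p[2]
    for i in range(n):
        z-=step; bot.line_to([p[0],p[1],z],30)
        d=bot.read_state()["contact_force"][2]-f0
        if d>f: break
    print("down",i,"z",z,"dF",d,"t",bot.read_state()["t"]); return z
def bottle_out(name,cap,H,board_xy):
    g=np.array(cap)+24*R.from_quat(Qt).as_matrix()[:,2]
    a=g-90*R.from_quat(Qt).as_matrix()[:,2]
    bot.move_gripper(66,25); bot.move_ptp(a,Qt); bot.line_to(g,120); bot.move_gripper(20,25)
    s=bot.read_state(); print(name,"width",s["width"],s["finger_force"],s["tcp_pos"],s["t"])
    json.dump(list(map(float,g)),open(name+".json","w"))
    bot.line_to(g+[0,0,130],150)
    top=[*board_xy,9+H-24+45]
    bot.move_ptp(top,Qb); bot.line_to([*board_xy,9+H-24+8],100)
    z=settle_down(0); bot.move_gripper(66); bot.line_to([*board_xy,z+95],200)
    s=bot.read_state(); print("done",s["width"],s["t"])
E
python3 - <<'E'
from h import *
bottle_out("blue",(542.5,-66,154.5),150,(359,-310))
snap("wrist","w2.png")
E
```

```text
blue width 39.374113821266754 25.00034809112549 [546.876 -65.922 131.24 ] 5.4083
down 7 z 131.75368243856343 dF 3.1623079771367015 t 10.35
done 65.8804306473847 11.6583
```

View pics/w2.png

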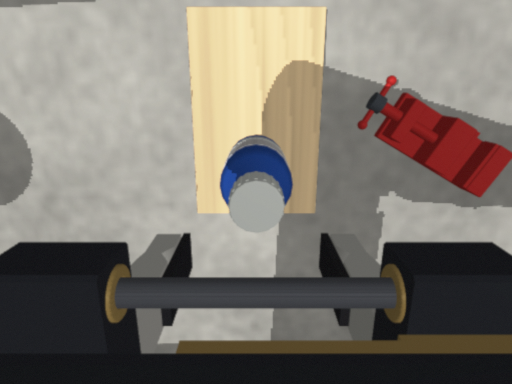

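The blue bottle stands on the near part of the board at (257,180). Yellow is next.

```bash
python3 - <<'E'
from h import *
bot.line_to([359,-310,260],200)
bottle_out("yellow",(542.5,21.5,132),125,(459,-312))
bot.move_ptp([600,-30,300],quat(0.09))
snap("wrist","w3.png"); print(bot.read_state()["t"])
E
```

```text
yellow width 39.78671377798894 25.00263422727585 [546.796  21.677 108.703] 15.1083
down 6 z 108.28672663891138 dF 8.334699690585333 t 19.925
done 66.09109668658839 21.2333
22.5333
```

View pics/w3.png

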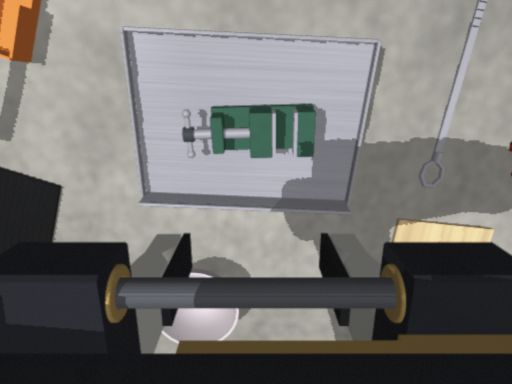

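The tray is now empty apart from the vice. Its moving jaw top has the near edge at (250..273,157), the fixed jaw is at (299..315,156), and the handle is at (187,134).

```bash
cat >> h.py <<'E'
Rt=R.from_euler('z',PSI)*R.from_euler('y',-TILT)          # tray axes in world
B=np.array(json.load(open("blue.json")))-122.75*Rt.as_matrix()[:,2] if __import__("os").path.exists("blue.json") else None
def tray_pt(Tc,px,h): # point at height h above tray floor, in tray-aligned axes relative to blue's base
    n=Rt.as_matrix()[:,2]; return Rt.inv().apply(on_plane(Tc,px,B+h*n,n)-B)
E
python3 - <<'E'
from h import *
W=camT("wrist"); w=cv2.imread("pics/w3.png")[:,:,::-1].copy()
print("B",B)
for p in((250.5,157.5),(273,157),(299,156.5),(315,156),(250,107),(273,106),(315,104)): print(p,tray_pt(W,p,45))
for p in((187,134),(186,114),(191,154)): print("handle",tray_pt(W,p,30))
for p in((140,205),(350,211)): print("lip",tray_pt(W,p,32),tray_pt(W,p,0))
cv2.imwrite("pics/z3.png",cv2.resize(w[90:220,130:360][:,:,::-1],None,fx=3.4,fy=3.4,interpolation=2))
E
```

```text
B [567.967 -65.236   9.979]
(250.5, 157.5) [40.401 37.65  45.   ]
(273, 157) [42.684 10.966 45.   ]
(299, 156.5) [ 45.216 -19.78   45.   ]
(315, 156) [ 47.012 -38.619  45.   ]
(250, 107) [100.239  41.263  45.   ]
(273, 106) [102.867  15.887  45.   ]
(315, 104) [107.826 -30.157  45.   ]
handle [ 59.903 115.315  30.   ]
handle [ 84.078 115.634  30.   ]
handle [ 34.558 111.272  30.   ]
lip [-41.214 180.826  32.   ] [-60.155 192.666  -0.   ]
lip [-32.664 -98.425  32.   ] [ -50.903 -109.512   -0.   ]
```

View pics/z3.png

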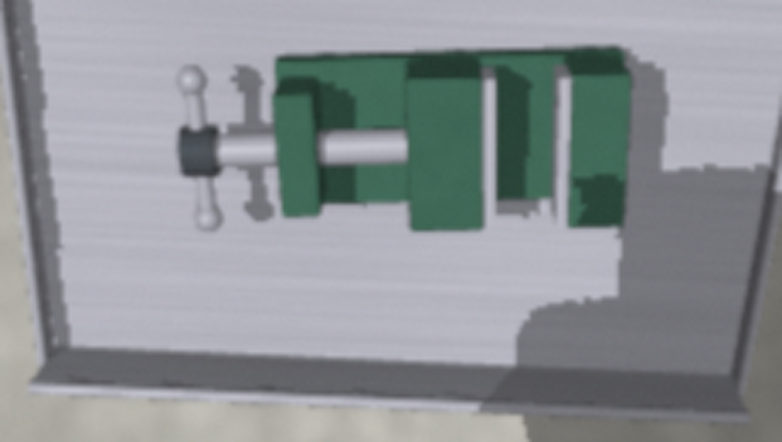

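```bash
cat >> h.py <<'E'
def Qv(yaw_in_tray): return (Rt*R.from_euler('z',yaw_in_tray)*R.from_euler('x',np.pi)).as_quat()
E
python3 - <<'E'
from h import *
W=camT("wrist")
c=tray_pt(W,(261.5,135.1),45); e=(tray_pt(W,(250.9,157.4),45)-tray_pt(W,(309-0,156.3),45))
hd=tray_pt(W,(188.3,134.5),30)
c2=tray_pt(W,(261.5,135.1),45)
ya=np.arctan2(e[1],e[0]); yb=np.arctan2(*(hd-c)[[1,0]])
print(c,hd,"yaw",ya,yb,"dist jaw-handle",np.linalg.norm((hd-c)[:2]))
y=ya
for s in(0,np.pi):
  q=Qv(y+s-(2*np.pi if y+s>np.pi else 0))
  for h in(12,110):
    p=B+Rt.apply([c[0],c[1],h]); print(p,h,bot.solve_ik(p,q))
  for m in(-.233,np.pi-.233): print("mat",m,bot.solve_ik([449.6,309,60],quat(m)),bot.solve_ik([449.6,309,20],quat(m)))
E
```

```text
[68.778 26.396 45.   ] [ 59.374 113.775  30.   ] yaw 1.6526368453146367 1.6780043195268732 dist jaw-handle 87.883330613528
[632.796 -36.883  33.737] 12 [ 0.274  0.392 -0.495  0.085 -0.517  2.909]
[615.789 -37.393 130.249] 110 [ 0.283  0.247 -0.427  0.065 -0.729  2.925]
mat -0.233 [ 0.961  0.317 -0.482  0.    -0.771  0.376] [ 0.961  0.374 -0.518  0.    -0.679  0.376]
mat 2.908592653589793 [ 0.961  0.317 -0.482 -0.    -0.771 -2.765] [ 0.961  0.374 -0.518 -0.    -0.679 -2.765]
[632.796 -36.883  33.737] 12 [ 0.274  0.392 -0.495  0.085 -0.517 -0.233]
[615.789 -37.393 130.249] 110 [ 0.283  0.247 -0.427  0.065 -0.729 -0.216]
mat -0.233 [ 0.961  0.317 -0.482  0.    -0.771  0.376] [ 0.961  0.374 -0.518  0.    -0.679  0.376]
mat 2.908592653589793 [ 0.961  0.317 -0.482 -0.    -0.771 -2.765] [ 0.961  0.374 -0.518 -0.    -0.679 -2.765]
```

```bash
python3 - <<'E'
from h import *
bot.move_ptp([430,315,330],quat(-.233)); bot.pause(.2)
W,im=snap("wrist","w4.png")
b=blob(im,(0,0,0),(180,255,60),(100,20,420,232)); print(cv2.boundingRect(b.astype(np.int32)))
print(rect(W,b,6),bot.read_state()["t"])
q=Qv(1.66-np.pi); z=R.from_quat(q).as_matrix()[:,2]
g=B+Rt.apply([68.8,26.4,12])
bot.move_gripper(88,40)
bot.move_ptp(g-120*z,q); bot.pause(.2)
snap("wrist","w5.png")
E
```

```text
(216, 66, 80, 126)
(array([449.267, 308.167]), (175.2222442626953, 107.57349395751953), np.float64(-0.23441037388433905)) 24.2167
```

```bash
python3 -c "
import cv2,numpy as np
cv2.imwrite('pics/z4.png',cv2.resize(np.hstack([cv2.imread('pics/w4.png'),cv2.imread('pics/w5.png')]),(800,300)))"
```

```text
(no output)
```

View pics/z4.png

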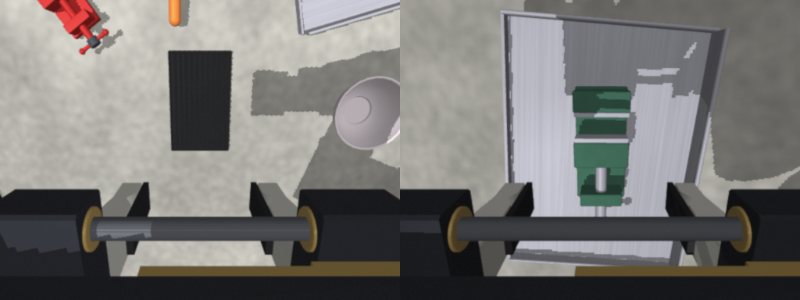

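The mat is confirmed at (449.4, 308.5), and the vice sits centred and parallel between the fingers. Now I grasp and carry it.

```bash
python3 - <<'E'
from h import *
q=Qv(1.66-np.pi); z=R.from_quat(q).as_matrix()[:,2]
g=B+Rt.apply([68.8,26.4,12])
bot.line_to(g-40*z,150); bot.line_to(g,60); print(bot.read_state()["contact_force"])
bot.move_gripper(40,45); s=bot.read_state(); print(s["width"],s["finger_force"],s["t"],s["contact_force"])
bot.line_to(g+[0,0,12],50); bot.line_to(g+[0,0,130],150); print(bot.read_state()["contact_force"],bot.read_state()["width"])
m=-.234; tx=np.array([np.cos(m),np.sin(m)]); c=np.array([449.4,308.5])-2*tx
bot.move_ptp([*c,100],quat(m)); bot.line_to([*c,6+12+12],80)
zz=settle_down(0,step=1.2,n=16,f=3); s=bot.read_state();print(s["tcp_pos"],s["contact_force"])
snap("wrist","w6.png"); snap("scene","s6.png")
E
python3 -c "
import cv2,numpy as np
cv2.imwrite('pics/z6.png',np.hstack([cv2.resize(cv2.imread('pics/w6.png'),(400,300)),cv2.resize(cv2.imread('pics/s6.png')[200:300,260:393],(400,300))]))"
```

```text
[ 0.957  0.652 -0.091]
53.78196652404985 44.99629978090525 28.8333 [-2.052 -0.441  2.898]
[-0.264 -0.802 -6.8  ] 54.05016542669529
down 10 z 17.342972955784543 dF 11.282973197132069 t 35.6
[447.708 309.372  18.014] [-2.757 -2.     4.317]
```

View pics/z6.png

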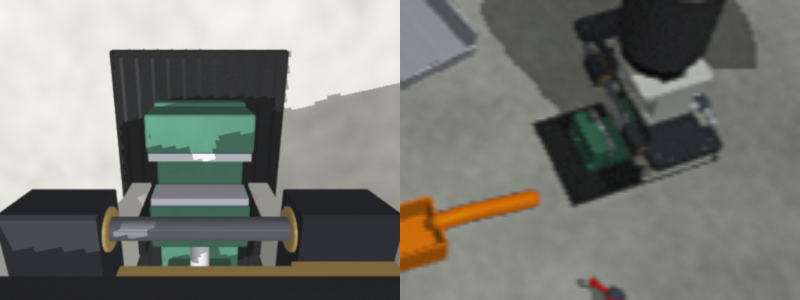

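The vice rests on the mat, centred and aligned with it. I'll release it, retract and check from above.

```bash
python3 - <<'E'
from h import *
bot.move_gripper(88); bot.pause(.3)
p=np.array(bot.read_state()["tcp_pos"]); bot.line_to(p+[0,0,50],80); bot.line_to(p+[0,0,250],250); bot.pause(.1)
snap("wrist","w7.png"); print(bot.read_state()["t"])
E
```

```text
38.65
```

View pics/w7.png

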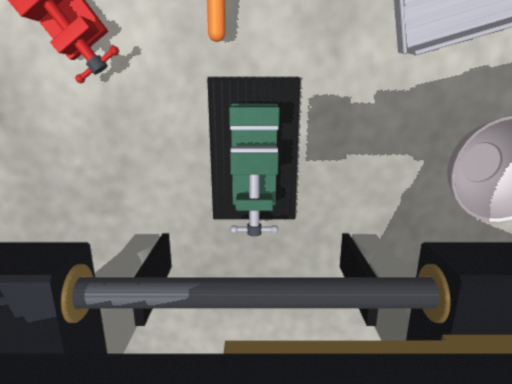

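```bash
cat >> h.py <<'E'
def bottle_back(name,board_xy,z):
    g=np.array(json.load(open(name+".json")))+[1,0,0]
    tz=R.from_quat(Qt).as_matrix()[:,2]
    bot.move_gripper(66,25); bot.move_ptp([*board_xy,z+80],Qb); bot.line_to([*board_xy,z],120); bot.move_gripper(20,25)
    s=bot.read_state(); print(name,s["width"],s["tcp_pos"],s["t"])
    bot.line_to([*board_xy,z+130],150); bot.move_ptp(g+[0,0,130],Qt); bot.line_to(g+[0,0,12],120)
    settle_down(0,step=1.5,n=9,f=1.5)
    bot.move_gripper(66); bot.pause(.3); p=np.array(bot.read_state()["tcp_pos"])
    bot.line_to(p-40*tz,100); bot.line_to(p-40*tz+[0,0,60],150); print(bot.read_state()["t"])
E
python3 - <<'E'
from h import *
W=camT("wrist"); a=np.array([449.4,308.5]); Rm=np.array([[np.cos(-.234),np.sin(-.234)],[-np.sin(-.234),np.cos(-.234)]])
for n,p,z in(("matfar",(254.5,78),6),("matnear",(255,218.5),6),("jawL",(230.5,162),51),("jawR",(278.5,162),51),("jaw-near",(254,175),51),("jaw-plate",(254,148),51),("handle",(254.5,230),36)):
    print(n,Rm@(on_plane(W,p,(0,0,z))[:2]-a))
bot.move_ptp([520,0,300],Qb)
bottle_back("yellow",(459,-312),108.3)
E
```

```text
matfar [87.977 -1.263]
matnear [-88.948  -1.745]
jawL [-2.547 25.848]
jawR [ -2.599 -28.157]
jaw-near [-17.664  -0.565]
jaw-plate [13.29  -0.611]
handle [-92.295  -1.065]
yellow 39.245406192376024 [ 459.106 -312.096  108.625] 43.1417
down 8 z 107.5392360545726 dF 6.850516437064087 t 49.0417
51.125
```

```bash
python3 - <<'E'
from h import *
bot.move_ptp([459,-200,300],Qb)
bottle_back("blue",(359,-310),131.75)
bot.move_ptp([540,-22,330],quat(.03)); bot.pause(.2); snap("wrist","w8.png")
bot.move_ptp([350,450,350],quat(0)); bot.pause(.3); print(bot.read_state()["t"]); snap("top","t8.png"); snap("scene","s8.png")
E
python3 -c "
import cv2,numpy as np
a=[cv2.imread('pics/'+f) for f in('w1.png','w8.png','top0.png','t8.png')]
c=[cv2.resize(a[i][30:200,140:380],(400,283)) for i in(0,1)]+[cv2.resize(a[i][100:270,120:360],(400,283)) for i in(2,3)]
cv2.imwrite('pics/z8.png',np.vstack([np.hstack(c[:2]),np.hstack(c[2:])]))"
```

```text
blue 39.25985669105975 [ 359.158 -310.205  132.038] 54.4333
down 8 z 130.05204744380418 dF 12.313707120801036 t 60.2083
62.2917
65.2083
```

View pics/z8.png

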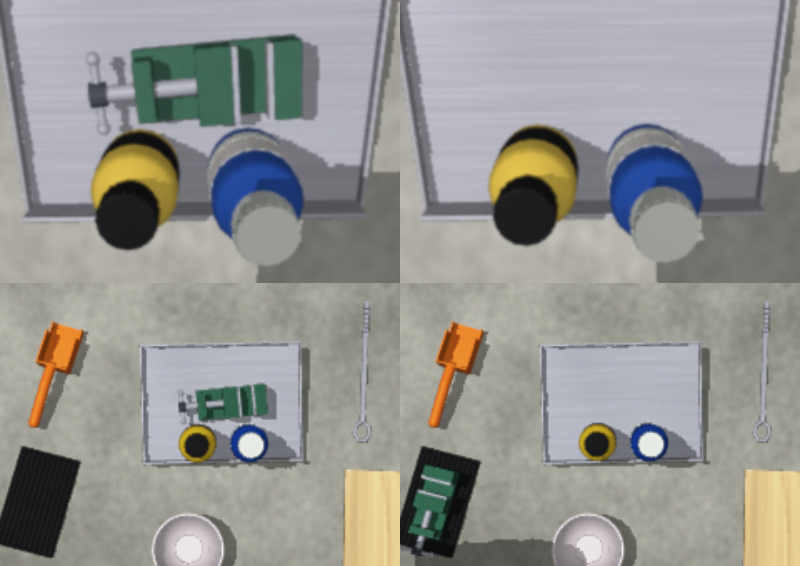

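The before and after pictures show both bottles back within 1–2 px of where they started. The vice is on the mat, and the bowl, scoop and dipstick have not moved.

```bash
python3 -c "
from plant import bot
print(bot.close_job())"
```

```text
the job is handed in; nothing more can be done
None
```

The job is handed in at about 65 s of the 112 s allowed, with the vice about 3 mm from the mat's middle, both bottles back at the tray lip within 1–2 px of where they started, and the bowl, scoop and dipstick unmoved in the last pictures; the verdict itself was not returned.

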